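Lock the levelling screw of a candle-pouring stand

ROBOT

A 7-joint arm with a two-finger parallel gripper is mounted at the origin on the work surface. World frame = base frame: x ahead of the robot, y to its left, z up, the work surface at z = 0. Lengths are in mm, angles in rad, forces in N, time in s.
With the tool pointing down it reaches from about 425 to 800 mm from the base axis. Payload 8.3 kg.
Tool frame: the origin (TCP) lies at the very end of the fingers, on their centre line; the grasp point (between the pads) lies 19 mm behind it; z points along the fingers, y is the line along which they close (so a half turn about z gives the same grasp; the last joint's range is limited). The gripper opens to 85 mm and grips with 20 to 120 N. Pads are 22 mm wide; open, the fingers measure 114 mm over their backs; the gripper's body (76 mm by 85 mm) begins 54 mm behind the grasp point. The pads swing forward as they close: fully open they stand 13 mm farther back than shut.
Start: joints at [1.193, 0.383, 0.016, 1.37, -0.006, 1.388, -0.046], TCP at [193.553, -594.256, 231.279] pointing down, gripper open.
Joint ranges: [-2.95, 2.95], [-0.25, 2.06], [-1.52, 1.56], [0.18, 2.33], [-1.44, 4.58], [0.02, 2.06], [-3.01, 3.01]. Speed limits (rad/s): [2.39, 2.39, 3.01, 3.01, 3.14, 3.14, 3.14].

INTERFACE

Orientations are given as a rotation vector (axis times angle).
In Python, from rig import * gives the robot as it stands.
- The arm moves only by the tool step_arm, never from a script. Its argument "rows" is a list of rows, each a list of 6 numbers: the shift along the tool's x, y, z in mm, then the turn, a rotation vector about the tool's x, y, z in rad. A call has 1 to 5 rows; each row shifts and turns the commanded pose from where the row before left it, along the tool's axes as they then stand; what a row does not reach is not made up. A row lasts 1/12 s, in which the tool goes at most 41.7 mm and 7.16 degrees, less where a joint would pass 70% of its speed; a pose out of reach is approached as far as the arm can. A call is refused whole if a number of a shift passes 41.7 or a number of a turn 0.125, either way. A call with a gripper value outside its range is refused whole. "claw" is the closure, from 0 (fully open) to 1 (shut), set as the call begins (left out, the last holds). The fingers move at their own pace and stop on an object; the grip force is fixed at half the most. Time passes only in rows, so rows that do not move let the fingers close. It gives the time, the measured TCP pose, the force, the opening and the grip force at its end, in the units of the state.
- get_state(): the state, without advancing time (a new reading comes with each control period).
- capture(name): name is "scene" or "side" or "wrist"; returns a dict with "frame" (384x512x3 uint8, red, green, blue), "K" (3x3 intrinsics, pixels), "D" ([k1, k2, p1, p2, k3] as OpenCV has them; the pictures are not rectified), "world_from_camera" (4x4, takes a point from camera to world coordinates). Camera axes: x right, y down, z forward; pixel columns grow to the right and rows downward; lengths in mm; the calibration is good to about 2 mm. A picture is of the moment at which its call begins. There is no depth.
- sign_off(): hands the job in; it is judged then, once.
Trained networks look in the newest picture that a camera, given by its name, has taken for a name from the list of things; names that differ only in an ending like _2 or _b are one class to them, and where a whole thing is asked for, a point or a joint stands for the part that bears it (a point fixed in the world has none). Each returns a list of dicts, best first, with "p" (0 to 1); they miss things now and then, are a little off and sometimes report something else, mostly with a low value. They report only what shows in the picture. A call takes as long as a camera call. They do not tell look-alikes from the thing itself.
- spot_in(name, camera): "uv" ([column, row] in pixels, amid what is visible of it).
- spot_point(name, camera): "uv" ([column, row] in pixels: a listed point, or the origin of a listed thing).
The state is a dict: "t": time; "joint_pos": joint angles; "qd": joint speeds; "effort": joint torques, N m; "ee_pos": TCP position; "orientation": TCP orientation; "wrist_force": force on the tool from outside, world axes, zero at the start; "wrist_torque": the same for the moment, N m; "width": finger opening in mm; "finger_force": force on a finger pad.
Only numpy, scipy, OpenCV 4.12 (cv2) and the standard library are available. Lean on these libraries where they do the work, as an engineer would, in place of code of your own. Each camera call takes 0.05 s, during which the arm holds its last target. There are 200 camera calls.

TASK

The front levelling screw of the pouring stand has to be set and locked. Fit the blue holding key fully down over the screw's T-shaped head and turn it clockwise until its arm rests on the red stop pin; then, with the key holding the screw, push the orange jam-nut lever clockwise until the nut bites and is firmly finger-tight (about 9 N at the lever's pin; never so hard that the key bears on the stop pin with more than 12 N). Leave the key on the screw against the pin, and leave the glass cube and everything else on the table where it stands.

Things in the scene. Friction and masses are not known exactly. Their poses are not given: they have to be found in the camera images.
- key: blue holding key, loose, 140 g, lying on the table the way up it is used. Block 60 x 28 x 22 mm (key x, y, z), with a pocket 46 x 12 mm, 13 mm deep, in its underside (chamfered 2 mm mouth). On top of the block an upright grip fin, 44 mm along x, 12 mm thick in y, from z = 22 to 56 mm. A bar arm 12 x 12 mm runs along +x from the block to x = 97 mm (z = 8 to 20 mm), tip yellow. Origin: centre of the underside, below the fin; z up, x along the arm
- key_socket (a point): point on the key: middle of the pocket's ceiling, 13 mm above the key's underside; seated when it meets screw_head
- key_arm (a point): point on the middle of the key's arm, 80 mm from the key's centre: the part that meets the stop pin
- screw_head (a point): top centre of the screw's T-head, a steel bar 44 mm long (its x axis), 10 mm wide, 14 mm tall, its top 76 mm above the table (36 mm above the aluminium plate). The vertical screw axis passes through this point. x points to the side where the key's arm must point, z up; the head turns with the screw
- adjusting_screw (a joint): turn of the adjusting screw, rad, growing clockwise seen from above; its setting is reached (about 0.75 to 0.82) when the key's arm rests on the stop pin. Turns freely (0.06 N m) up to a limit of 1.35. The jam nut grips its thread harder than that: unless the key holds it on the pin, turning the nut drags the screw along, and turning the screw carries nut and lever round with it
- stop_pin: fixed upright red stop pin, 10 mm diameter, 55 mm tall, top 95 mm above the table; origin on its axis at its foot, 40 mm above the table. It stands 81 mm from the screw axis; with the arm resting on it, arm middle and pin axis are 11 mm apart
- lever_pin (a point): top centre of the upright orange pin (12 mm diameter, from 48 to 95 mm above the table) at the end of the jam-nut lever, 65 mm from the screw axis; the flat lever arm below it is 10 mm wide, its top 55 mm above the table. The lever turns about the screw axis; x points outward along the lever
- nut_lever (a joint): turn of the nut past its bite, rad: 0 while it runs free (3 to 4 N at the lever's pin). It runs 0.3 to 1.1 rad on the screw before it bites; where differs each time and cannot be seen. Then it tightens from 4.6 N (0.30 N m) up, rising 10 N m per rad (2.4 N per mm at the pin), and stays where left (after harder pushes it springs back to 0.03). The reading is coarse: feel the push
- stand: the levelling stand, fixed: aluminium plate 270 x 210 x 10 mm, top 40 mm above the table. Origin on the table below the front screw's axis; the plate runs from x = -45 to 225 mm and y = +-105 mm. The red pin is at x = 11, y = 80 mm. Two shorter, locked screws stand at x = 195, y = +-80 mm
- glass_cube: square glass 58 x 58 x 72 mm with green and blue filling, standing loose on the plate behind the screw; leave alone. Origin: centre of its underside
- cup_stack: stack of white paper cups, 74 mm wide, 116 mm tall; leave alone. Origin: centre of underside
- cup_green: paper cup with green filling, 72 mm wide, 80 mm tall; leave alone. Origin: centre of underside
- cup_white: white paper cup, 72 mm wide, 80 mm tall; leave alone. Origin: centre of underside
- marker_red: red marker pen, 120 mm, lying on the table; leave alone
- marker_black: black marker pen, 120 mm, lying on the table; leave alone
Not all that is in view belongs to the job. Leave any brown or green look-alike of the key alone.

How it is judged (in metres and radians):
On the way, in this order (a step that is already met when the one before it is completed fails the run):
1. the key is seated fully on the screw's head, its arm on the stop pin's side (distance between key_socket and screw_head below 0.004 m and angle between the x axis of key and the x axis of screw_head, either way round below 0.15 rad and x of key_arm in the frame of screw_head above 0.06 m), for 0.2 s.
2. with the key seated, its arm rests on the stop pin and the screw is at its setting (all of step 1 and horizontal distance between key_arm and stop_pin below 0.0145 m and value of joint adjusting_screw between 0.65 and 0.92 rad), for 0.2 s.
3. the jam nut is tightened while the key holds the screw on the pin (all of step 2 and value of joint nut_lever above 0.014 rad), for 0.2 s.
At the end, for the whole second after the job is handed in: Key seated on the screw head (pocket ceiling within 4 mm of its top, within 0.15 rad), arm on the stop pin (arm point within 14.5 mm of the pin axis, screw at 0.65 to 0.92 rad), nut_lever over 0.014 rad, all at rest, glass cube upright (within 0.1 rad) (all of step 3 and linear speed of key below 0.02 m/s and velocity of joint adjusting_screw below 0.05 rad/s and angle between glass_cube's own z axis and vertical below 0.1 rad); the robot touches nothing.
It fails at once if the key bears on the stop pin with more than 12 N (contact force between key and stop_pin above 12 N).
It fails at once if the glass cube or another bystander is moved by more than 20 mm (distance of any of glass_cube, cup_stack, cup_green, cup_white, marker_red, marker_black from where it was at the start of the episode above 0.02 m).
It also fails if it takes over 69 s, if anything falls off the work surface, if the arm or the gripper's body presses on something with over 40 N, if the wrist force passes 120 N, or if a joint passes its speed limit or range.

## Working session

There is one attempt and no reset: what is moved stays moved. The work goes in short steps, Python scripts to look and compute and a tool call to move; the robot and the scene stay as the last step left them, time stands still between calls to the robot, and variables do not carry over. Pictures are saved under pics/ and viewed, at most 10 in all, crops included, and the job is handed in when it is done.

Besides the shell and the picture viewer there is one more tool, called after "Request:" as a command line: name --pt "numbers of a row" for each row, then --argument value for the rest. step_arm: Moves the arm, as the interface text tells. Its arguments: {"type":"object","properties":{"rows":{"type":"array"},"claw":{"type":"number"}},"required":["rows"]}

```bash
ls; mkdir -p pics
cat > h.py <<'E'
from rig import *
import numpy as np, cv2
def ray(c,uv):
    p=cv2.undistortPoints(np.array([[uv]],float),np.array(c["K"],float),np.array(c["D"],float))[0,0]
    T=np.array(c["world_from_camera"],float); return T[:3,3],T[:3,:3]@np.array([p[0],p[1],1.])
def atz(c,uv,z):
    o,d=ray(c,uv); return o+d*(z-o[2])/d[2]
def proj(c,P):
    T=np.linalg.inv(np.array(c["world_from_camera"],float))
    return cv2.projectPoints(np.array(P,float).reshape(-1,1,3),cv2.Rodrigues(T[:3,:3])[0],T[:3,3],np.array(c["K"],float),np.array(c["D"],float))[0][:,0]
def save(c,n): cv2.imwrite("pics/"+n,c["frame"][:,:,::-1])
E
python3 - <<'E'
from h import *
np.set_printoptions(precision=1,suppress=True)
s=get_state(); print(s)
Z={"key":0,"key_arm":14,"key_socket":13,"screw_head":76,"stop_pin":40,"lever_pin":95,"stand":0,"glass_cube":40}
ims=[]
for cam in ["scene","side"]:
    c=capture(cam); ims.append(c["frame"])
    print(cam,np.array(c["world_from_camera"]))
    for n,z in Z.items():
        for d in spot_point(n,cam)[:3]:
            print(n,round(d["p"],2),np.array(d["uv"]),atz(c,d["uv"],z)[:2])
    save(c,cam+"0.png")
E
```

```text
pics
{'t': 0.0, 'joint_pos': array([ 1.2,  0.4,  0. ,  1.4, -0. ,  1.4, -0. ]), 'qd': array([ 0., -0., -0.,  0., -0.,  0., -0.]), 'effort': array([  0. , -62.8,   0.8, -37.2,   0. ,   0. ,  -0. ]), 'ee_pos': array([ 193.4, -593.8,  230.3]), 'orientation': array([-3.1, -0.5,  0. ]), 'wrist_force': array([-0.5,  0.1, -0.2]), 'wrist_torque': array([-0.,  0.,  0.]), 'finger_force': 0.0, 'width': 85.20001893118368}
scene [[   0.6    0.6   -0.5 1068.1]
 [   0.8   -0.4    0.4 -409.3]
 [   0.    -0.6   -0.8  892.7]
 [   0.     0.     0.     1. ]]
key 0.9 [127.6 233.4] [ 386.7 -357.2]
key 0.64 [131.6 285.2] [ 543.8 -415.8]
key_arm 0.89 [ 99.2 228.5] [ 333.9 -419.6]
key_arm 0.81 [181.7 197.4] [ 371.1 -167.8]
key_arm 0.56 [185.2 233.6] [ 492.8 -223.5]
key_socket 0.92 [155.2 205.3] [ 350.9 -247.7]
key_socket 0.8 [130.8 226.6] [ 380.2 -340.7]
key_socket 0.56 [160.  252.2] [ 505.5 -309.7]
screw_head 0.75 [269.5 190.9] [545.3  32.8]
stop_pin 0.59 [291.8 188.7] [554.4 112.5]
stop_pin 0.27 [175.2 311.7] [ 690.7 -358.4]
lever_pin 0.71 [161.8 252.1] [ 560.2 -315.2]
lever_pin 0.56 [253.2 199.6] [556.3 -
[... 237 characters left out ...]
.     0.     0.     1. ]]
key 0.82 [191.5 277.5] [ 363.5 -247.4]
key 0.73 [191.3 311.8] [ 364.8 -358.7]
key 0.52 [240.2 291. ] [ 501.4 -300.7]
key_arm 0.62 [179.  332.4] [ 334.9 -425.9]
key_arm 0.59 [237.3 267.6] [ 496.8 -230.5]
key_arm 0.53 [193.5 253.5] [ 369.5 -172.7]
key_socket 0.89 [197.  309.3] [ 381.6 -359.1]
key_socket 0.65 [192.2 273.2] [ 366.7 -241.4]
key_socket 0.64 [239.  286.4] [ 498.7 -293.4]
screw_head 0.77 [249.7 185.1] [549.4  37.9]
stop_pin 0.65 [249.6 188.1] [550.3  59.2]
stop_pin 0.41 [245.9 175.3] [541.6 119.2]
stop_pin 0.27 [276.1 130.3] [666.6 349.2]
stand 0.97 [248.6 206.6] [544.1  14.3]
stand 0.32 [247.5 176.2] [548.8 154.9]
glass_cube 0.9 [292.9 190.3] [690.1  40.3]
```

Run:
```python
import cv2
a=cv2.imread("pics/scene0.png");b=cv2.imread("pics/side0.png")
cv2.imwrite("pics/s0.png",cv2.resize(a[120:360,60:380],(800,600),interpolation=cv2.INTER_CUBIC))
cv2.imwrite("pics/s1.png",cv2.resize(b[120:360,140:460],(800,600),interpolation=cv2.INTER_CUBIC))
```

```text
(no output)
```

View pics/s0.png

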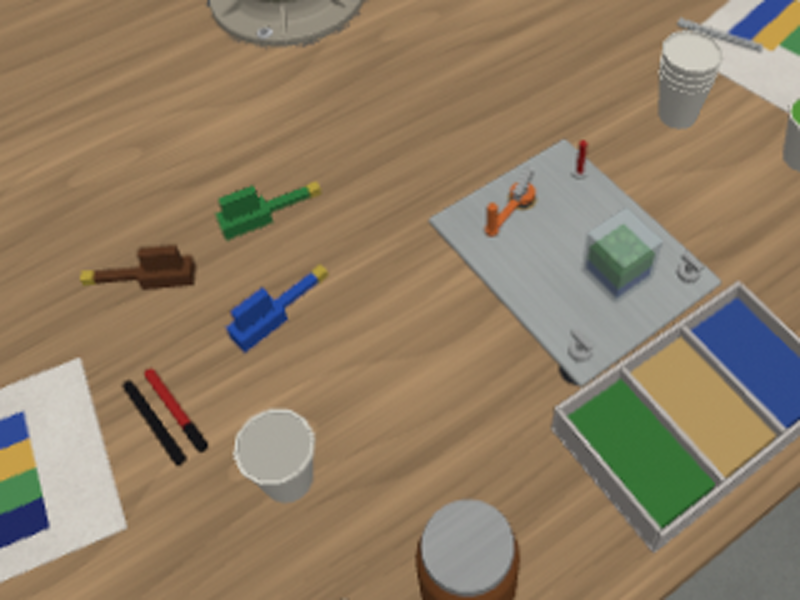

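View pics/s1.png

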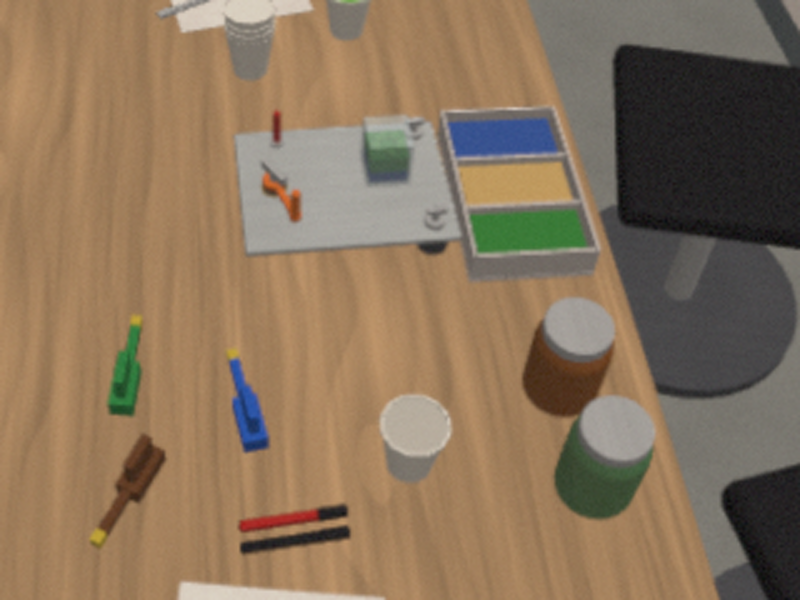

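The blue key is at about (163,248) in the scene picture. The look-alikes are brown at (125,227) and green at (157,204). The T-head is at (268,193), the lever pin at (257,207), and the red pin at (292,183). I choose the blue one, and I'll check it in a close wrist crop after moving above it.

```bash
cat >> h.py <<'E'
from scipy.spatial.transform import Rotation as R
def go(P=None,yaw=None):
    "print tool-frame shift (before turn) to reach world TCP P, and turn about tool z so that tool y axis has world angle yaw (mod 180)"
    s=get_state(); M=R.from_rotvec(s["orientation"]).as_matrix()
    y=M[:2,1]; a=np.degrees(np.arctan2(y[1],y[0]))
    out=["t",round(s["t"],2),"tcp",np.round(s["ee_pos"],1),"yawY",round(a,1),"zax",np.round(M[:,2],3),"j7",np.round(s["joint_pos"][6],2),"F",np.round(s["wrist_force"],1)]
    if P is not None: out+=["SHIFT",np.round(M.T@(np.array(P)-s["ee_pos"]),1)]
    if yaw is not None:
        d=(yaw-a+90)%180-90; out+=["TURNz",round(-np.radians(d),3)]
    print(*out)
E
python3 - <<'E'
from h import *
go([505,-290,230],6)
s=get_state();M=R.from_rotvec(s["orientation"]).as_matrix();print(M.round(3))
c=capture("wrist");T=np.array(c["world_from_camera"]);print((M.T@(T[:3,3]-s["ee_pos"])).round(1),(M.T@T[:3,:3]).round(2),np.array(c["K"]).round(0))
E
```

```text
t 0.9 tcp [ 193.6 -594.3  231.3] yawY -72.0 zax [ 0.  0. -1.] j7 -0.05 F [-0.4 -0.6  0.3] SHIFT [ 390.3 -192.8    1.3] TURNz -1.361
[[ 0.951  0.31   0.   ]
 [ 0.31  -0.951  0.   ]
 [ 0.    -0.    -1.   ]]
[  83.3   -0.  -142. ] [[-0.   -0.95 -0.32]
 [ 1.   -0.   -0.  ]
 [ 0.   -0.32  0.95]] [[320.   0. 255.]
 [  0. 320. 192.]
 [  0.   0.   1.]]
```

Request:
step_arm --pt "39 -19 0 0 0 0" --pt "39 -19 0 0 0 0" --pt "39 -19 0 0 0 0" --pt "39 -19 0 0 0 0" --pt "39 -19 0 0 0 0"

```text
t: 1.37
ee_pos: [344.5, -448.0, 231.5]
orientation: [3.102, 0.492, 0.0]
wrist_force: [1.5, -0.7, 0.7]
width: 85.8
finger_force: 0.0
```

Request:
step_arm --pt "39 -19 0 0 0 0" --pt "39 -19 0 0 0 0" --pt "39 -19 0 0 0 0" --pt "39 -19 0 0 0 0" --pt "39 -19 0 0 0 0"

```text
t: 1.78
ee_pos: [494.4, -303.2, 231.7]
orientation: [3.102, 0.492, 0.001]
wrist_force: [0.0, -1.6, 0.6]
width: 84.9
finger_force: 0.0
```

Request:
step_arm --pt "0 0 0 0 0 -0.12" --pt "0 0 0 0 0 -0.12" --pt "0 0 0 0 0 -0.12" --pt "0 0 0 0 0 -0.12" --pt "0 0 0 0 0 -0.12"

```text
t: 2.2
ee_pos: [493.3, -304.7, 231.3]
orientation: [2.814, 1.396, -0.0]
wrist_force: [0.2, -0.3, -0.8]
width: 85.3
finger_force: 0.0
```

Request:
step_arm --pt "0 0 0 0 0 -0.12" --pt "0 0 0 0 0 -0.12" --pt "0 0 0 0 0 -0.12" --pt "0 0 0 0 0 -0.12" --pt "0 0 0 0 0 -0.12"

```text
t: 2.62
ee_pos: [493.2, -304.8, 231.4]
orientation: [2.276, 2.165, 0.0]
wrist_force: [-0.7, -0.3, 0.0]
width: 85.3
finger_force: 0.0
```

Request:
step_arm --pt "0 0 0 0 0 -0.12" --pt "0 0 0 0 0 -0.05" --pt "0 0 0 0 0 0" --pt "0 0 0 0 0 0"

```text
t: 2.95
ee_pos: [493.1, -304.8, 231.3]
orientation: [-2.094, -2.342, -0.0]
wrist_force: [-1.0, -0.1, -0.4]
width: 85.7
finger_force: 0.0
```

Run:
```python
from h import *
go([505,-290,230],6)
c=capture("wrist");save(c,"w0.png")
for n,z in [("key",0),("key_arm",14),("key_socket",13)]:
    for d in spot_point(n,"wrist")[:3]: print(n,round(d["p"],2),np.round(d["uv"],1),atz(c,d["uv"],z)[:2].round(1))
hsv=cv2.cvtColor(c["frame"],cv2.COLOR_RGB2HSV)
m=cv2.inRange(hsv,(105,120,60),(128,255,255)); y=cv2.inRange(hsv,(22,120,120),(35,255,255))
print(m.sum()/255,y.sum()/255)
```

```text
t 2.95 tcp [ 493.1 -304.8  231.3] yawY 6.4 zax [ 0.  0. -1.] j7 0.52 F [-1.  -0.1 -0.4] SHIFT [13.4 13.4  1.3] TURNz 0.007
key 0.8 [257.9 152.9] [ 496.7 -299.3]
key 0.64 [156.3 187.9] [ 377.9 -356.3]
key 0.59 [143.3  92. ] [ 362.1 -245.2]
key_arm 0.91 [146.9   9.3] [ 370.3 -165.2]
key_arm 0.89 [253.7  85.6] [ 483.5 -224.7]
key_arm 0.65 [122.  238.1] [ 340.4 -422. ]
key_socket 0.95 [150.5 191.1] [ 374.9 -356.4]
key_socket 0.77 [259.7 155.8] [ 498.7 -299.7]
key_socket 0.68 [136.8  91.3] [ 359.5 -244.5]
2802.0 477.0
```

View pics/w0.png

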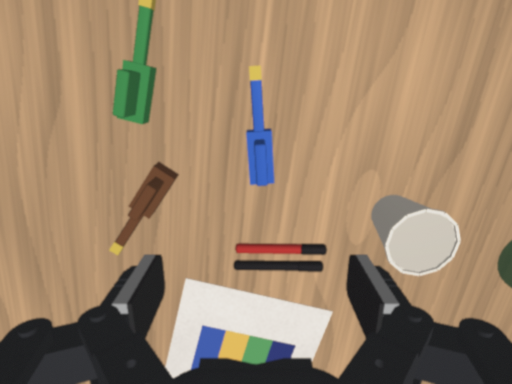

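The wrist picture shows the blue key at (259,155) with its yellow tip at (255,72). The green and brown ones are at (135,90) and (150,190). I'll fit the key model to its colour mask.

```bash
cat >> h.py <<'E'
from scipy.optimize import minimize
def box(x0,x1,y0,y1,z0,z1): return np.array([[x,y,z] for x in (x0,x1) for y in (y0,y1) for z in (z0,z1)],float)
KEY=[box(-30,30,-14,14,0,22),box(-22,22,-6,6,22,56),box(30,97,-6,6,8,20)]
def pose(pts,x,y,z,a):
    c,s=np.cos(a),np.sin(a); return pts@np.array([[c,s,0],[-s,c,0],[0,0,1]])+[x,y,z]
def sil(c,parts,p,z,up=4):
    m=np.zeros((384*up,512*up),np.uint8)
    for b in parts:
        h=cv2.convexHull(((proj(c,pose(b,p[0],p[1],z,p[2]))+.5)*up-.5).astype(np.float32))
        cv2.fillConvexPoly(m,np.round(h).astype(np.int32),255)
    return cv2.resize(m,(512,384),interpolation=cv2.INTER_AREA).astype(float)/255
def keymask(c):
    hsv=cv2.cvtColor(c["frame"],cv2.COLOR_RGB2HSV)
    return (cv2.inRange(hsv,(104,130,50),(128,255,255))|cv2.inRange(hsv,(20,120,110),(35,255,255)))>0
def fit(c,mask,parts,p0,z,rad=60):
    u,v=proj(c,[[p0[0],p0[1],z]])[0]; roi=np.zeros(mask.shape,np.uint8); 
    d=np.max(np.ptp(proj(c,pose(np.vstack(parts),*p0[:2],z,p0[2])),axis=0))
    roi=cv2.dilate((sil(c,parts,p0,z,1)>0).astype(np.uint8),np.ones((31,31)))>0
    t=mask.astype(float)
    f=lambda q:(np.abs(sil(c,parts,q*[1,1,.02],z)-t)[roi]).sum()
    q0=np.array(p0)/[1,1,.02]
    r=minimize(f,q0,method="Nelder-Mead",options=dict(initial_simplex=np.vstack([q0]+[q0+4*e for e in np.eye(3)]),xatol=.05,fatol=.05))
    return r.x*[1,1,.02],r.fun,t[roi].sum()
E
python3 - <<'E'
from h import *
c=capture("wrist")
p,f,n=fit(c,keymask(c),KEY,[498,-298,1.7],0); print(p,f,n)
go([p[0],p[1],120],np.degrees(p[2])-90)
for cam in ("scene","side"):
    c=capture(cam); p,f,n=fit(c,keymask(c),KEY,[498,-298,1.7],0); print(cam,p,f,n)
E
```

```text
[ 499.2654009  -299.97263924    1.74800431] 305.2549019607843 1870.0
t 3.2 tcp [ 493.3 -304.7  231.4] yawY 6.5 zax [ 0.  0. -1.] j7 0.52 F [0.3 0.6 0.7] SHIFT [  4.    6.5 111.4] TURNz -0.064
scene [ 499.19135041 -298.81152809    1.75478894] 88.5764705882353 429.0
side [ 499.21007436 -297.94981278    1.71911167] 78.76470588235293 266.0
```

Request:
step_arm --pt "4 6 38 0 0 -0.064" --pt "0 0 38 0 0 0" --pt "0 0 38 0 0 0" --pt "0 0 30 0 0 0" --pt "0 0 20 0 0 0"

```text
t: 3.72
ee_pos: [497.0, -299.2, 63.7]
orientation: [-2.013, -2.407, 0.001]
wrist_force: [0.0, -1.0, 0.1]
width: 85.1
finger_force: 0.0
```

Request:
step_arm --pt "0 0 20 0 0 0" --pt "0 0 16 0 0 0" --pt "0 0 4 0 0 0" --pt "0 0 0 0 0 0"

```text
t: 4.05
ee_pos: [497.9, -299.6, 26.1]
orientation: [-2.014, -2.408, 0.0]
wrist_force: [0.1, 0.7, -0.2]
width: 85.3
finger_force: 0.0
```

Run:
```python
from h import *
go([499.2,-299.3,27],np.degrees(1.748)-90)
c=capture("wrist"); save(c,"w1.png"); p,f,n=fit(c,keymask(c),KEY,[499,-299,1.748],0); print(p,f,n)
```

```text
t 4.05 tcp [ 497.9 -299.6   26.1] yawY 10.2 zax [-0.002  0.002 -1.   ] j7 0.5 F [ 0.1  0.7 -0.2] SHIFT [ 0.1  1.4 -0.9] TURNz 0.001
[ 499.28569226 -300.35895187    1.75155489] 924.2470588235294 10133.0
```

View pics/w1.png

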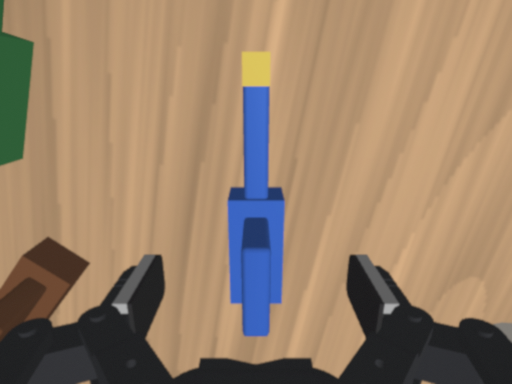

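The fingers straddle the blue fin at (256,275), parallel to it and centred. I'll shift 1.4 mm and close.

Request:
step_arm --pt "-0.5 1.4 -1 0 0 0" --pt "0 0 0 0 0 0" --pt "0 0 0 0 0 0" --pt "0 0 0 0 0 0" --pt "0 0 0 0 0 0" --claw 1

```text
t: 4.52
ee_pos: [500.4, -300.5, 28.9]
orientation: [2.015, 2.409, 0.0]
wrist_force: [-0.8, -0.4, 0.3]
width: 25.7
finger_force: 0.0
```

Request:
step_arm --pt "0 0 0 0 0 0" --pt "0 0 0 0 0 0" --pt "0 0 0 0 0 0" --pt "0 0 0 0 0 0" --pt "0 0 0 0 0 0"

```text
t: 4.93
ee_pos: [500.2, -300.4, 28.5]
orientation: [2.015, 2.41, -0.0]
wrist_force: [-0.5, 0.2, 2.6]
width: 10.7
finger_force: 63.5
```

Run:
```python
from h import *
s=get_state(); print(s["width"],s["finger_force"])
go([470,-200,180],40)
c=capture("wrist"); p,f,n=fit(c,keymask(c),KEY,[499,-299,1.748],0); print(p,f,n)
# head, pin, lever triangulation from scene+side
cs={k:capture(k) for k in("scene","side")}
for n in("screw_head","lever_pin","stop_pin","stand"):
    for k in cs:
        for d in spot_point(n,k)[:2]: print(n,k,round(d["p"],2),np.round(d["uv"],1),atz(cs[k],d["uv"],dict(screw_head=76,lever_pin=95,stop_pin=40,stand=0)[n])[:2].round(1))
```

```text
10.650469496151556 63.507667779922485
t 4.93 tcp [ 500.2 -300.4   28.5] yawY 10.2 zax [ 0. -0. -1.] j7 0.5 F [-0.5  0.2  2.6] SHIFT [ 104.2  -11.9 -151.5] TURNz -0.52
[ 500.90478607 -300.25026903    1.7518363 ] 2124.1803921568626 8662.0
screw_head scene 0.5 [269.5 191.6] [547.4  31.2]
lever_pin scene 0.69 [252.6 198.9] [553.4 -33. ]
lever_pin side 0.44 [292.6 191.9] [678.2 -18. ]
lever_pin side 0.35 [258.6 192.8] [573.5 -15.1]
stop_pin scene 0.49 [293.2 188.3] [555.7 117. ]
stand scene 0.76 [270.  205.6] [543.9  39.7]
stand scene 0.51 [257.1 199.8] [503.  21.]
stand side 0.87 [249.8 205.2] [548.4  20.1]
```

Request:
step_arm --pt "0 0 -25 0 0 0" --pt "0 0 -35 0 0 0" --pt "0 0 -35 0 0 0" --pt "0 0 -35 0 0 0" --pt "0 0 -20 0 0 0"

```text
t: 5.9
ee_pos: [501.5, -300.4, 182.0]
orientation: [2.012, 2.408, 0.002]
wrist_force: [0.4, -1.2, -1.7]
width: 10.7
finger_force: 62.9
```

Request:
step_arm --pt "26 4 0 0 0 0" --pt "34 4 0 0 0 0" --pt "34 4 0 0 0 0" --pt "34 4 0 0 0 0" --pt "34 4 0 0 0 0"

```text
t: 6.32
ee_pos: [490.7, -135.5, 177.7]
orientation: [-2.015, -2.41, -0.0]
wrist_force: [0.7, -0.1, -1.3]
width: 11.0
finger_force: 62.9
```

Request:
step_arm --pt "34 4 0 0 0 0" --pt "34 4 0 0 0 0" --pt "26 3 0 0 0 0" --pt "12 1 0 0 0 0" --pt "0 0 0 0 0 -0.06"

```text
t: 6.73
ee_pos: [483.9, -26.7, 178.2]
orientation: [-1.935, -2.474, -0.001]
wrist_force: [-0.1, -0.5, -2.0]
width: 11.0
finger_force: 62.9
```

Request:
step_arm --pt "0 0 0 0 0 -0.12" --pt "0 0 0 0 0 -0.12" --pt "0 0 0 0 0 -0.12" --pt "0 0 0 0 0 -0.12" --pt "0 0 0 0 0 -0.07"

```text
t: 7.15
ee_pos: [484.1, -31.3, 177.8]
orientation: [-1.189, -2.907, -0.0]
wrist_force: [0.1, 0.2, -2.3]
width: 10.7
finger_force: 62.8
```

Request:
step_arm --pt "0 0 0 0 0 0" --pt "0 0 0 0 0 0"

```text
t: 7.32
ee_pos: [484.1, -31.3, 178.0]
orientation: [-1.203, -2.902, -0.0]
wrist_force: [-0.1, -0.0, -1.0]
width: 10.7
finger_force: 62.8
```

Run:
```python
from h import *
go([484,-31,178],45)
c=capture("wrist"); save(c,"w2.png")
for n,z in dict(screw_head=76,lever_pin=95,stop_pin=40,stand=0,key_arm=165).items():
    for d in spot_point(n,"wrist")[:2]: print(n,round(d["p"],2),np.round(d["uv"],1),atz(c,d["uv"],z)[:2].round(1))
```

```text
t 7.32 tcp [484.1 -31.3 178. ] yawY 45.0 zax [-0.  0. -1.] j7 0.69 F [-0.1 -0.  -1. ] SHIFT [ 0.3  0.1 -0. ] TURNz -0.0
screw_head 0.72 [362.8 192.2] [546.3  30.1]
lever_pin 0.92 [325.8 266.3] [565.2 -31. ]
stop_pin 0.63 [430.7 118.7] [553.1 113.5]
stand 0.86 [338.1 166.4] [543.8  30.7]
stand 0.74 [253.3 229.7] [532.6 -81.6]
key_arm 0.66 [255.9  89.8] [428.7  25.7]
key_arm 0.23 [253.9 227.6] [477.2 -24.3]
```

View pics/w2.png

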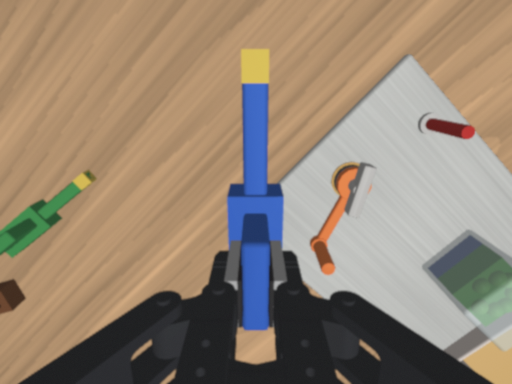

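Run:
```python
from h import *
c=capture("wrist"); f=c["frame"]
x0,y0=322,150
g=f[y0:y0+75,x0:x0+75]
k=8
big=cv2.resize(g,None,fx=k,fy=k,interpolation=cv2.INTER_CUBIC)[:,:,::-1].copy()
for a,col in((118,(0,0,255)),):
    pts=proj(c,pose(box(-22,22,-5,5,0,0)[[0,2,6,4]],546.5,30.3,76,np.radians(a)))
    cv2.polylines(big,[np.round((pts-[x0,y0]+.5)*k).astype(int)],True,col,1)
cv2.imwrite("pics/c2.png",big)
hsv=cv2.cvtColor(f,cv2.COLOR_RGB2HSV)
red=cv2.inRange(hsv,(0,150,60),(4,255,255))|cv2.inRange(hsv,(174,150,60),(180,255,255))
ys,xs=np.nonzero(red); print(xs.min(),xs.max(),ys.min(),ys.max(),len(xs))
# plate edge from image points
for uv in([409,57],[350,118],[290,180]): print(atz(c,uv,40)[:2].round(1))
```

```text
427 473 121 138 470
[500.  130.1]
[503.8  65.5]
[508.1  -8.6]
```

View pics/c2.png

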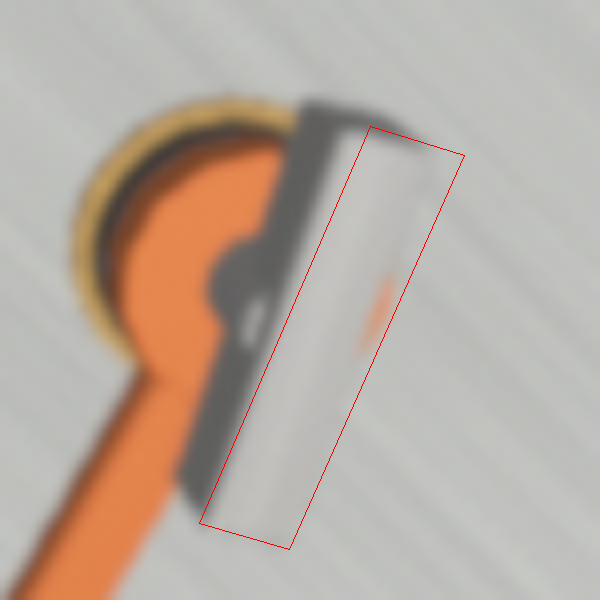

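Run:
```python
from h import *
c=capture("wrist")
q=np.array([[340,130],[430,155],[300,545],[208,515]])/8-.5+[322,150]
w=np.array([atz(c,u,76)[:2] for u in q]); print(w.round(1),"centre",w.mean(0).round(1))
for a,b in((0,3),(1,2)): d=w[a]-w[b]; print(np.hypot(*d).round(1),np.degrees(np.arctan2(d[1],d[0])).round(1))
print(np.hypot(*(w[0]-w[1])).round(1))
r=np.array([500.,130.1])-[508.1,-8.6]; print("edge",np.degrees(np.arctan2(r[1],r[0])))
# key in hand: arm top face, yellow/blue edges
hsv=cv2.cvtColor(c["frame"],cv2.COLOR_RGB2HSV)
y=cv2.inRange(hsv,(20,110,100),(36,255,255)); y[:, :200]=0; y[:,300:]=0; y[120:]=0
b=cv2.inRange(hsv,(104,120,40),(128,255,255)); b[:, :200]=0; b[:,300:]=0
s=get_state();M=R.from_rotvec(s["orientation"]).as_matrix()
tl=lambda uv,z:(M.T@(atz(c,uv,z)-s["ee_pos"])).round(1)
ys,xs=np.nonzero(y); print("tip rows",ys.min(),ys.max(),"cols",xs.min(),xs.max(),tl([xs.mean(),ys.min()-.5],149.5+20))
for row in(60,100,150,170):
    xs=np.nonzero((y|b)[row])[0]; print(row,xs.min(),xs.max(),tl([(xs.min()+xs.max())/2,row],169.5))
xs=np.nonzero(b[195])[0];print(xs.min(),xs.max())
rows=[r for r in range(160,230) if np.ptp(np.nonzero(b[r])[0])>45]; print("block first wide row",rows[0],tl([256,rows[0]-.5],149.5+22))
```

```text
[[530.   45. ]
 [538.2  49.7]
 [561.8  14.4]
 [552.4   9.8]] centre [545.6  29.7]
41.8 122.4
42.5 123.6
9.5
edge 93.34224435907589
tip rows 49 82 cols 241 269 [96.6  0.6  8.9]
60 241 269 [92.   0.7  8.9]
100 243 266 [75.2  0.4  8.9]
150 244 266 [52.3  0.7  8.9]
170 244 266 [42.4  0.7  8.9]
229 281
block first wide row 185 [35.7  1.1  6.9]
```

Request:
step_arm --pt "0 0 0 0 0 0.11" --pt "0 0 0 0 0 0.1" --pt "0 0 0 0 0 0"

```text
t: 7.97
ee_pos: [484.2, -30.9, 178.4]
orientation: [1.503, 2.759, 0.0]
wrist_force: [-0.1, 0.5, -1.6]
width: 10.9
finger_force: 62.9
```

Run:
```python
from h import *
go([545.3,29.5,178],33)
```

```text
t 7.97 tcp [484.2 -30.9 178.4] yawY 32.8 zax [ 0.  0. -1.] j7 0.49 F [-0.1  0.5 -1.6] SHIFT [17.6 84.1  0.4] TURNz -0.003
```

Request:
step_arm --pt "9 14 10 0 0 0" --pt "8 14 15 0 0 0" --pt "0 10 13 0 0 0" --pt "0 0 0 0 0 0" --pt "0 0 0 0 0 0"

```text
t: 8.38
ee_pos: [506.3, 4.4, 139.8]
orientation: [-1.491, -2.763, 0.0]
wrist_force: [-0.7, -0.4, -0.8]
width: 11.1
finger_force: 62.7
```

Run:
```python
from h import *
go([545.3,29.5,140],33)
c=capture("wrist"); save(c,"w3.png"); f=c["frame"]
x0,y0=272,158; k=6
big=cv2.resize(f[y0:y0+100,x0:x0+100],None,fx=k,fy=k,interpolation=cv2.INTER_CUBIC)[:,:,::-1].copy()
pts=proj(c,pose(box(-22,22,-5,5,0,0)[[0,2,6,4]],545.6,29.7,76,np.radians(123)))
cv2.polylines(big,[np.round((pts-[x0,y0]+.5)*k).astype(int)],True,(0,0,255),1)
cv2.imwrite("pics/c3.png",big)
```

```text
t 8.38 tcp [506.3   4.4 139.8] yawY 33.3 zax [-0.002  0.001 -1.   ] j7 0.37 F [-0.7 -0.4 -0.8] SHIFT [-0.5 46.4 -0.3] TURNz 0.005
```

View pics/c3.png

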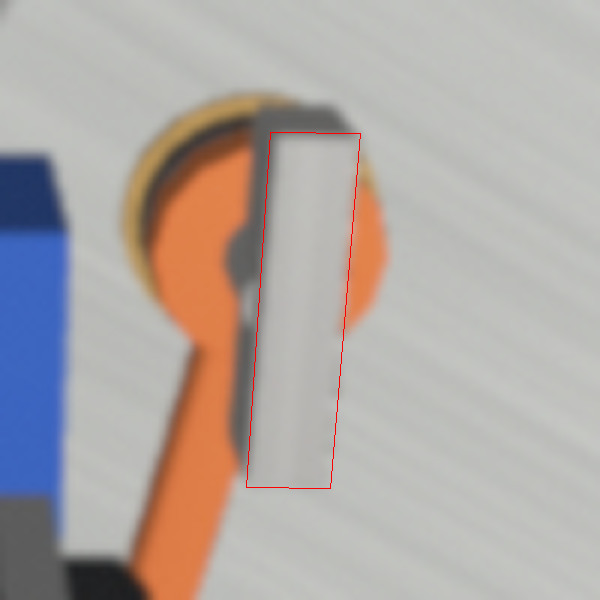

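The overlay on the head matches, with its centre at about (322,210) in the picture and its angle at 123°. I'll move over it and descend carefully.

Request:
step_arm --pt "0 15 0 0 0 0" --pt "0 16 0 0 0 0" --pt "0 15 0 0 0 0" --pt "0 0 12 0 0 0" --pt "0 0 12 0 0 0"

```text
t: 8.85
ee_pos: [546.1, 29.0, 116.8]
orientation: [1.494, 2.761, 0.002]
wrist_force: [1.3, -0.3, -2.0]
width: 11.0
finger_force: 62.9
```

Request:
step_arm --pt "0 0 4 0 0 0" --pt "0 0 3 0 0 0" --pt "0 0 2 0 0 0" --pt "0 0 1 0 0 0" --pt "0 0 0 0 0 0"

```text
t: 9.27
ee_pos: [545.2, 28.9, 106.4]
orientation: [1.496, 2.762, -0.0]
wrist_force: [0.3, 0.1, -0.9]
width: 11.1
finger_force: 62.8
```

Request:
step_arm --pt "0 0 1 0 0 0" --pt "0 0 1 0 0 0" --pt "0 0 0 0 0 0"

```text
t: 9.52
ee_pos: [545.3, 29.2, 104.4]
orientation: [1.496, 2.762, 0.0]
wrist_force: [0.6, 0.8, -1.5]
width: 10.7
finger_force: 62.8
```

Run:
```python
from h import *
go([545.1,29.2,91.5],33)
s=get_state(); print(s["wrist_torque"].round(2))
```

```text
t 9.52 tcp [545.3  29.2 104.4] yawY 33.1 zax [ 0.  0. -1.] j7 0.27 F [ 0.6  0.8 -1.5] SHIFT [ 0.1 -0.2 12.9] TURNz 0.002
[ 0.03 -0.   -0.  ]
```

Key bottom is at about 76 mm. I'll descend gently.

Request:
step_arm --pt "0 0 1 0 0 0" --pt "0 0 1 0 0 0" --pt "0 0 1 0 0 0" --pt "0 0 0 0 0 0"

```text
t: 9.85
ee_pos: [545.1, 29.2, 101.1]
orientation: [-1.496, -2.762, 0.0]
wrist_force: [0.3, -0.5, -2.1]
width: 11.1
finger_force: 62.8
```

Request:
step_arm --pt "0 0 1 0 0 0" --pt "0 0 1 0 0 0" --pt "0 0 0 0 0 0"

```text
t: 10.1
ee_pos: [545.2, 29.3, 99.1]
orientation: [-1.496, -2.762, -0.0]
wrist_force: [0.1, -0.4, -2.1]
width: 10.8
finger_force: 62.8
```

Request:
step_arm --pt "0 0 1.5 0 0 0" --pt "0 0 1.5 0 0 0" --pt "0 0 1.5 0 0 0" --pt "0 0 1 0 0 0" --pt "0 0 0 0 0 0"

```text
t: 10.52
ee_pos: [545.2, 29.3, 93.6]
orientation: [-1.496, -2.762, -0.0]
wrist_force: [0.6, 0.1, -1.9]
width: 11.0
finger_force: 62.8
```

Request:
step_arm --pt "0 0 1 0 0 0" --pt "0 0 0.5 0 0 0" --pt "0 0 0 0 0 0"

```text
t: 10.77
ee_pos: [545.3, 29.3, 92.2]
orientation: [-1.496, -2.762, -0.0]
wrist_force: [0.6, 0.6, -2.1]
width: 11.0
finger_force: 62.8
```

Request:
step_arm --pt "0 0 0.5 0 0 0" --pt "0 0 0.5 0 0 0" --pt "0 0 0 0 0 0"

```text
t: 11.02
ee_pos: [545.3, 29.2, 91.4]
orientation: [1.496, 2.762, 0.0]
wrist_force: [-0.7, 0.7, -0.9]
width: 10.6
finger_force: 63.0
```

Request:
step_arm --pt "0 0 0.5 0 0 0" --pt "0 0 0 0 0 0" --pt "0 0 0 0 0 0"

```text
t: 11.27
ee_pos: [545.4, 29.3, 91.4]
orientation: [1.496, 2.762, 0.0]
wrist_force: [-2.1, 0.4, 5.9]
width: 10.9
finger_force: 63.9
```

Request:
step_arm --pt "0 0 0.5 0 0 0" --pt "0 0 0 0 0 0" --pt "0 0 0 0 0 0"

```text
t: 11.52
ee_pos: [545.5, 29.3, 91.3]
orientation: [1.496, 2.762, 0.0]
wrist_force: [-3.8, -0.7, 11.0]
width: 11.3
finger_force: 64.7
```

Run:
```python
from h import *
go()
c=capture("wrist"); save(c,"w4.png")
d=capture("side"); big=cv2.resize(d["frame"][150:230,200:330][:,:,::-1],(780,480),interpolation=cv2.INTER_CUBIC)
cv2.imwrite("pics/c4.png",np.vstack([big,]))
for n,z in dict(key_arm=77,stop_pin=40,lever_pin=95).items():
    for q in spot_point(n,"wrist")[:2]: print(n,round(q["p"],2),np.round(q["uv"],1),atz(c,q["uv"],z)[:2].round(1))
```

```text
t 11.52 tcp [545.5  29.3  91.3] yawY 33.1 zax [ 0.001 -0.    -1.   ] j7 0.26 F [-3.8 -0.7 11. ]
key_arm 0.66 [254.6  89.6] [502.4  96.3]
key_arm 0.19 [228.9 360.4] [577.1 -48. ]
stop_pin 0.88 [341.  118.6] [554.4 110. ]
lever_pin 0.62 [227.1 357.6] [566.5 -29.9]
```

View pics/w4.png

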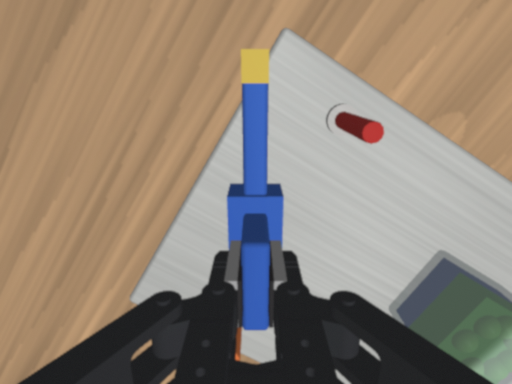

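The key is seated: contact came at TCP z 91.4, as predicted. The red pin is at (341,118) at its foot, clockwise of the arm. I'll relieve the axial force and turn clockwise.

Request:
step_arm --pt "0 0 -0.7 0 0 0" --pt "0 0 0 0 0 0.03" --pt "0 0 0 0 0 0.05" --pt "0 0 0 0 0 0.05" --pt "0 0 0 0 0 0"

```text
t: 12.18
ee_pos: [545.5, 29.1, 91.4]
orientation: [1.675, 2.657, 0.0]
wrist_force: [-1.5, -0.8, 4.2]
width: 11.0
finger_force: 63.7
```

Run:
```python
from h import *
go(); print(get_state()["wrist_torque"].round(3))
```

```text
t 12.18 tcp [545.5  29.1  91.4] yawY 25.5 zax [ 0.001 -0.    -1.   ] j7 0.14 F [-1.5 -0.8  4.2]
[-0.111  0.257 -0.047]
```

Request:
step_arm --pt "0 0 0 0 0 0.06" --pt "0 0 0 0 0 0.06" --pt "0 0 0 0 0 0.06" --pt "0 0 0 0 0 0.04" --pt "0 0 0 0 0 0"

```text
t: 12.6
ee_pos: [545.5, 29.1, 91.4]
orientation: [1.954, 2.459, 0.0]
wrist_force: [-1.6, -1.3, 4.5]
width: 11.0
finger_force: 63.8
```

Request:
step_arm --pt "0 0 0 0 0 0.04" --pt "0 0 0 0 0 0.03" --pt "0 0 0 0 0 0"

```text
t: 12.85
ee_pos: [545.5, 29.1, 91.4]
orientation: [2.038, 2.39, 0.0]
wrist_force: [-1.3, -0.8, 5.4]
width: 10.8
finger_force: 63.8
```

Run:
```python
from h import *
go(); print(get_state()["wrist_torque"].round(3))
c=capture("wrist"); save(c,"w5.png")
hsv=cv2.cvtColor(c["frame"],cv2.COLOR_RGB2HSV)
red=cv2.inRange(hsv,(0,150,60),(4,255,255))|cv2.inRange(hsv,(174,150,60),(180,255,255))
ys,xs=np.nonzero(red); print("red cols",xs.min(),xs.max(),ys.min(),ys.max())
b=keymask(c); 
for r in (110,120,130): 
    k=np.nonzero(b[r,200:300])[0]+200; q=np.nonzero(red[r])[0]; print(r,k.min(),k.max(), q[[0,-1]] if len(q) else None)
```

```text
t 12.85 tcp [545.5  29.1  91.4] yawY 9.1 zax [ 0.001 -0.    -1.   ] j7 -0.13 F [-1.3 -0.8  5.4]
[-0.165  0.324 -0.047]
red cols 286 315 84 105
110 243 266 None
120 244 266 None
130 244 266 None
```

Request:
step_arm --pt "0 0 0 0 0 0.03" --pt "0 0 0 0 0 0.03" --pt "0 0 0 0 0 0.02" --pt "0 0 0 0 0 0"

```text
t: 13.23
ee_pos: [545.5, 29.1, 91.3]
orientation: [2.131, 2.308, 0.0]
wrist_force: [-2.1, 0.1, 6.0]
width: 11.2
finger_force: 63.9
```

```bash
cat > g.py <<'E'
from h import *
go(); print(get_state()["wrist_torque"].round(3))
c=capture("wrist")
hsv=cv2.cvtColor(c["frame"],cv2.COLOR_RGB2HSV)
red=cv2.inRange(hsv,(0,150,60),(4,255,255))|cv2.inRange(hsv,(174,150,60),(180,255,255))
b=keymask(c); ys,xs=np.nonzero(red); print("red",xs.min(),xs.max(),ys.min(),ys.max())
for r in (85,90,95,100,105):
    k=np.nonzero(b[r,200:275])[0]+200; q=np.nonzero(red[r])[0]; print(r,k.min(),k.max(), q[[0,-1]] if len(q) else None)
E
python3 g.py
```

```text
t 13.23 tcp [545.5  29.1  91.3] yawY 4.6 zax [ 0.001 -0.    -1.   ] j7 -0.2 F [-2.1  0.1  6. ]
[-0.165  0.294 -0.063]
red 274 300 81 102
85 243 266 [276 298]
90 243 266 [275 300]
95 243 266 [277 299]
100 243 266 [283 296]
105 243 266 None
```

Request:
step_arm --pt "0 0 0 0 0 0.02" --pt "0 0 0 0 0 0.02" --pt "0 0 0 0 0 0"

```text
t: 13.53
ee_pos: [545.5, 29.1, 91.4]
orientation: [2.177, 2.265, 0.0]
wrist_force: [-1.6, -1.0, 5.7]
width: 10.8
finger_force: 63.9
```

```bash
python3 g.py
```

```text
t 13.53 tcp [545.5  29.1  91.4] yawY 2.3 zax [ 0.001 -0.    -1.   ] j7 -0.24 F [-1.6 -1.   5.7]
[-0.211  0.4    0.057]
red 270 293 79 101
85 243 267 [270 292]
90 243 267 [270 293]
95 243 266 [272 291]
100 243 266 [278 286]
105 243 266 None
```

Request:
step_arm --pt "0 0 0 0 0 0.01" --pt "0 0 0 0 0 0" --pt "0 0 0 0 0 0"

```text
t: 13.83
ee_pos: [545.5, 29.1, 91.4]
orientation: [2.186, 2.255, 0.0]
wrist_force: [-0.9, -0.5, 5.7]
width: 10.8
finger_force: 63.9
```

```bash
python3 g.py
```

```text
t 13.83 tcp [545.5  29.1  91.4] yawY 1.8 zax [ 0.001 -0.    -1.   ] j7 -0.25 F [-0.9 -0.5  5.7]
[-0.224  0.338  0.02 ]
red 269 291 79 100
85 243 267 [269 290]
90 243 267 [269 291]
95 243 266 [271 290]
100 243 266 [277 284]
105 243 266 None
```

Request:
step_arm --pt "0 0 0 0 0 0.01" --pt "0 0 0 0 0 0" --pt "0 0 0 0 0 0"

```text
t: 14.13
ee_pos: [545.4, 29.1, 91.4]
orientation: [2.197, 2.245, 0.0]
wrist_force: [-2.8, -2.0, 5.9]
width: 10.9
finger_force: 64.1
```

```bash
python3 g.py
```

```text
t 14.13 tcp [545.4  29.1  91.4] yawY 1.2 zax [ 0. -0. -1.] j7 -0.26 F [-2.8 -2.   5.9]
[-0.269  0.403  0.396]
red 268 289 79 100
85 242 266 [268 288]
90 242 265 [268 289]
95 242 265 [270 288]
100 242 265 [276 282]
105 242 265 None
```

Contact: the moment jumped to 0.4 N m, roughly 4 N on the pin. I'll hold, then release gently and lift.

Request:
step_arm --pt "0 0 0 0 0 0" --pt "0 0 0 0 0 0" --pt "0 0 0 0 0 0"

```text
t: 14.43
ee_pos: [545.4, 29.1, 91.4]
orientation: [2.197, 2.245, -0.0]
wrist_force: [-1.3, -0.8, 4.3]
width: 10.6
finger_force: 64.1
```

Request:
step_arm --pt "0 0 0 0 0 0" --pt "0 0 0 0 0 0" --pt "0 0 0 0 0 0" --pt "0 0 0 0 0 0" --pt "0 0 0 0 0 0" --claw 0.6

```text
t: 14.85
ee_pos: [545.2, 29.3, 90.8]
orientation: [-2.201, -2.242, 0.0]
wrist_force: [-0.2, -0.1, -0.3]
width: 34.1
finger_force: 0.0
```

```bash
python3 g.py
python3 - <<'E'
from h import *
s=get_state(); print(s["width"],s["finger_force"])
E
```

```text
t 14.85 tcp [545.2  29.3  90.8] yawY 1.1 zax [-0.  0. -1.] j7 -0.26 F [-0.2 -0.1 -0.3]
[0.032 0.005 0.003]
red 268 289 79 101
85 242 265 [268 288]
90 241 265 [268 289]
95 242 265 [270 288]
100 242 265 [275 283]
105 242 265 None
34.59317061628429 0.0
```

Request:
step_arm --pt "0 0 -8 0 0 0" --pt "0 0 -20 0 0 0" --pt "0 0 -25 0 0 0" --pt "0 0 -25 0 0 0"

```text
t: 15.23
ee_pos: [544.8, 29.3, 170.1]
orientation: [-2.2, -2.241, 0.001]
wrist_force: [0.9, -0.3, -1.2]
width: 34.3
finger_force: 0.0
```

Request:
step_arm --pt "-22 2 0 0 0 0" --pt "-24 2 0 0 0 0" --pt "-22 2 0 0 0 0" --pt "0 0 0 0 0 -0.12" --pt "0 0 0 0 0 -0.12" --claw 1

```text
t: 15.65
ee_pos: [552.6, -40.8, 169.6]
orientation: [1.914, 2.49, -0.0]
wrist_force: [0.3, 0.5, -0.2]
width: -0.2
finger_force: 0.0
```

Request:
step_arm --pt "0 0 0 0 0 -0.12" --pt "0 0 0 0 0 -0.12" --pt "0 0 0 0 0 -0.12" --pt "0 0 0 0 0 -0.12" --pt "0 0 0 0 0 -0.12"

```text
t: 16.07
ee_pos: [552.6, -38.6, 169.7]
orientation: [1.087, 2.947, 0.0]
wrist_force: [0.4, -0.1, 0.3]
width: -0.1
finger_force: 0.0
```

Request:
step_arm --pt "0 0 0 0 0 -0.12" --pt "0 0 0 0 0 -0.12" --pt "0 0 0 0 0 -0.12" --pt "0 0 0 0 0 -0.12" --pt "0 0 0 0 0 0"

```text
t: 16.48
ee_pos: [552.6, -38.7, 169.6]
orientation: [0.356, 3.121, 0.0]
wrist_force: [0.5, -0.5, 0.4]
width: 0.0
finger_force: 0.0
```

Run:
```python
from h import *
go([552.8,-38.8,166],77.5)
c=capture("wrist"); save(c,"w6.png")
for n,z in dict(lever_pin=95,screw_head=76,stop_pin=40,key=63,key_arm=77).items():
    for q in spot_point(n,"wrist")[:2]: print(n,round(q["p"],2),np.round(q["uv"],1),atz(c,q["uv"],z)[:2].round(1))
p,f,n=fit(c,keymask(c),KEY,[545.4,29.5,1.59],63); print(p,f,n)
```

```text
t 16.48 tcp [552.6 -38.7 169.6] yawY 77.0 zax [ 0.  0. -1.] j7 1.17 F [ 0.5 -0.5  0.4] SHIFT [-0.2 -0.   3.6] TURNz -0.009
lever_pin 0.8 [253.4 180.2] [535.6 -35.5]
stop_pin 0.95 [421.9 144.1] [552.7 107.6]
key 0.88 [334.3 160.2] [543.3  28.4]
key_arm 0.92 [445.8 139.3] [542.2 107.5]
[545.36389293  29.24577905   1.59249441] 766.1529411764706 5571.0
```

View pics/w6.png

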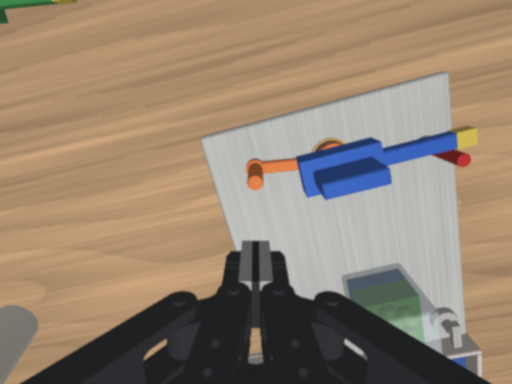

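The key is on the pin, at (440,148) and (460,157). The lever pin top is at (255,182), just ahead of the closed fingers. I'll back off a little, descend beside it, and align.

Request:
step_arm --pt "-10 0 0 0 0 -0.077" --pt "0 0 30 0 0 0" --pt "0 0 35 0 0 0" --pt "0 0 25 0 0 0" --pt "0 0 8 0 0 0"

```text
t: 17.2
ee_pos: [559.6, -41.1, 66.9]
orientation: [-0.246, -3.126, -0.0]
wrist_force: [-1.3, 0.7, -0.6]
width: -0.1
finger_force: 0.0
```

Request:
step_arm --pt "0 0 0 0 0 0" --pt "0 0 0 0 0 0" --pt "0 0 0 0 0 0"

```text
t: 17.45
ee_pos: [563.6, -40.7, 73.0]
orientation: [0.244, 3.129, 0.0]
wrist_force: [0.1, 0.6, 0.1]
width: -0.0
finger_force: 0.0
```

```bash
cat > l.py <<'E'
from h import *
s=get_state();M=R.from_rotvec(s["orientation"]).as_matrix()
c=M.T@(np.array([545.3,29.3,72])-s["ee_pos"])
print("t",round(s["t"],2),"z",s["ee_pos"][2].round(1),"centre in tool",c.round(1),"rad",np.hypot(*c[:2]).round(1),"F tool",(M.T@s["wrist_force"]).round(2),"torque",s["wrist_torque"].round(2))
E
python3 l.py
```

```text
t 17.45 z 73.0 centre in tool [29.  66.3  1. ] rad 72.4 F tool [-0.05  0.57 -0.09] torque [ 0.01  0.04 -0.01]
```

Request:
step_arm --pt "3 0.5 0 0 0 0" --pt "3 0.5 0 0 0 0" --pt "2 0 0 0 0 0" --pt "0 0 0 0 0 0"

```text
t: 17.78
ee_pos: [554.3, -38.6, 71.7]
orientation: [0.244, 3.131, -0.0]
wrist_force: [0.7, -0.7, -0.5]
width: 0.2
finger_force: 0.0
```

```bash
python3 l.py
```

```text
t 17.78 z 71.7 centre in tool [19.4 65.7 -0.4] rad 68.5 F tool [-0.77 -0.6   0.47] torque [ 0.   -0.02 -0.  ]
```

Request:
step_arm --pt "1 0 0 0 0 0" --pt "1 0 0 0 0 0" --pt "1 0 0 0 0 0" --pt "0 0 0 0 0 0"

```text
t: 18.12
ee_pos: [551.5, -38.3, 71.1]
orientation: [0.245, 3.132, 0.0]
wrist_force: [0.1, -0.5, -0.2]
width: -0.1
finger_force: 0.5
```

```bash
python3 l.py
```

```text
t 18.12 z 71.1 centre in tool [16.7 65.8 -0.9] rad 67.9 F tool [-0.13 -0.51  0.18] torque [-0.1  -0.14  0.01]
```

Request:
step_arm --pt "1.31 -0.33 0 0 0 0.02" --pt "1.31 -0.33 0 0 0 0.02" --pt "1.31 -0.33 0 0 0 0.02" --pt "1.31 -0.33 0 0 0 0.02" --pt "0 0 0 0 0 0"

```text
t: 18.53
ee_pos: [546.4, -38.6, 71.2]
orientation: [0.372, 3.118, 0.0]
wrist_force: [2.3, -0.2, -0.7]
width: -0.3
finger_force: 1.4
```

```bash
python3 l.py
python3 - <<'E'
from h import *
c=capture("wrist"); p,f,n=fit(c,keymask(c),KEY,[545.4,29.5,1.59],63); print(p,f,n)
E
```

```text
t 18.53 z 71.2 centre in tool [17.  65.7 -0.8] rad 67.9 F tool [-2.28  0.31  0.69] torque [-0.05 -0.67  0.04]
[545.56667109  29.83313237   1.56711101] 1526.4235294117648 16632.0
```

Request:
step_arm --pt "1.97 -0.48 0 0 0 0.03" --pt "1.97 -0.48 0 0 0 0.03" --pt "1.97 -0.48 0 0 0 0.03" --pt "1.97 -0.48 0 0 0 0.03" --pt "0 0 0 0 0 0"

```text
t: 19.0
ee_pos: [538.3, -38.2, 71.2]
orientation: [0.558, 3.091, 0.0]
wrist_force: [4.3, -0.2, -0.9]
width: -0.1
finger_force: 1.7
```

```bash
python3 l.py
```

```text
t 19.0 z 71.2 centre in tool [17.  65.7 -0.8] rad 67.9 F tool [-4.12  1.28  0.92] torque [-0.06 -0.84  0.02]
```

Request:
step_arm --pt "0.985 -0.25 0 0 0 0.015" --pt "0.985 -0.25 0 0 0 0.015" --pt "0.985 -0.25 0 0 0 0.015" --pt "0.985 -0.25 0 0 0 0.015" --pt "0 0 0 0 0 0"

```text
t: 19.42
ee_pos: [533.9, -37.7, 71.1]
orientation: [0.65, 3.074, 0.0]
wrist_force: [3.9, -1.2, -1.1]
width: 0.4
finger_force: 1.8
```

```bash
python3 l.py
```

```text
t 19.42 z 71.1 centre in tool [16.7 65.9 -0.9] rad 68.0 F tool [-4.03  0.42  1.06] torque [-0.12 -0.8  -0.05]
```

Request:
step_arm --pt "0.985 -0.25 0 0 0 0.015" --pt "0.985 -0.25 0 0 0 0.015" --pt "0.985 -0.25 0 0 0 0.015" --pt "0 0 0 0 0 0" --pt "0 0 0 0 0 0"

```text
t: 19.83
ee_pos: [530.9, -37.1, 71.0]
orientation: [-0.717, -3.059, 0.0]
wrist_force: [3.8, -0.5, -0.2]
width: -0.5
finger_force: 1.6
```

```bash
python3 l.py
```

```text
t 19.83 z 71.0 centre in tool [16.6 65.9 -1. ] rad 68.0 F tool [-3.6   1.23  0.21] torque [-0.11 -0.72 -0.01]
```

Request:
step_arm --pt "0.985 -0.25 0 0 0 0.015" --pt "0.985 -0.25 0 0 0 0.015" --pt "0.985 -0.25 0 0 0 0.015" --pt "0 0 0 0 0 0" --pt "0 0 0 0 0 0"

```text
t: 20.25
ee_pos: [527.9, -36.4, 71.0]
orientation: [-0.786, -3.042, 0.0]
wrist_force: [3.6, -0.6, -0.4]
width: 0.0
finger_force: 1.6
```

```bash
python3 l.py
```

```text
t 20.25 z 71.0 centre in tool [16.6 66.  -1. ] rad 68.0 F tool [-3.43  1.22  0.43] torque [-0.12 -0.77 -0.02]
```

Request:
step_arm --pt "0.985 -0.25 0 0 0 0.015" --pt "0.985 -0.25 0 0 0 0.015" --pt "0.985 -0.25 0 0 0 0.015" --pt "0 0 0 0 0 0" --pt "0 0 0 0 0 0"

```text
t: 20.67
ee_pos: [525.0, -35.6, 71.0]
orientation: [-0.854, -3.023, -0.0]
wrist_force: [3.7, -0.2, -1.3]
width: -0.1
finger_force: 1.6
```

```bash
python3 l.py
```

```text
t 20.67 z 71.0 centre in tool [16.7 65.9 -1. ] rad 68.0 F tool [-3.26  1.82  1.25] torque [-0.13 -0.71 -0.03]
```

Request:
step_arm --pt "0.985 -0.25 0 0 0 0.015" --pt "0.985 -0.25 0 0 0 0.015" --pt "0.985 -0.25 0 0 0 0.015" --pt "0 0 0 0 0 0" --pt "0 0 0 0 0 0"

```text
t: 21.08
ee_pos: [522.1, -34.7, 71.0]
orientation: [-0.922, -3.003, 0.0]
wrist_force: [2.8, -0.4, -0.2]
width: -0.1
finger_force: 1.6
```

```bash
python3 l.py
```

```text
t 21.08 z 71.0 centre in tool [16.7 66.  -1. ] rad 68.0 F tool [-2.55  1.24  0.2 ] torque [-0.17 -0.81 -0.03]
```

Request:
step_arm --pt "0.985 -0.25 0 0 0 0.015" --pt "0.985 -0.25 0 0 0 0.015" --pt "0.985 -0.25 0 0 0 0.015" --pt "0 0 0 0 0 0" --pt "0 0 0 0 0 0"

```text
t: 21.5
ee_pos: [519.5, -33.7, 71.1]
orientation: [0.99, 2.981, 0.0]
wrist_force: [4.9, -0.5, -1.5]
width: -0.3
finger_force: 2.2
```

```bash
python3 l.py
```

```text
t 21.5 z 71.1 centre in tool [17.  65.9 -0.9] rad 68.1 F tool [-4.25  2.5   1.51] torque [-0.28 -1.04 -0.03]
```

Bite felt: the torque rose from 0.79 to 1.08 N m. Small steps from here.

Request:
step_arm --pt "0.985 -0.25 0 0 0 0.015" --pt "0 0 0 0 0 0" --pt "0 0 0 0 0 0"

```text
t: 21.75
ee_pos: [518.8, -33.4, 71.2]
orientation: [1.012, 2.973, 0.0]
wrist_force: [5.6, -1.4, -2.7]
width: -0.1
finger_force: 2.6
```

```bash
python3 l.py
```

```text
t 21.75 z 71.2 centre in tool [17.3 65.9 -0.8] rad 68.1 F tool [-5.26  2.27  2.7 ] torque [-0.36 -1.23 -0.03]
```

Request:
step_arm --pt "0.985 -0.25 0 0 0 0.015" --pt "0 0 0 0 0 0" --pt "0 0 0 0 0 0"

```text
t: 22.0
ee_pos: [518.1, -33.1, 71.2]
orientation: [1.035, 2.965, 0.0]
wrist_force: [6.7, -1.4, -2.0]
width: -0.1
finger_force: 3.0
```

```bash
python3 l.py
```

```text
t 22.0 z 71.2 centre in tool [17.5 65.8 -0.8] rad 68.1 F tool [-6.09  3.03  2.02] torque [-0.39 -1.43 -0.04]
```

Request:
step_arm --pt "0.985 -0.25 0 0 0 0.015" --pt "0 0 0 0 0 0" --pt "0 0 0 0 0 0"

```text
t: 22.25
ee_pos: [517.4, -32.8, 71.3]
orientation: [1.057, 2.957, 0.001]
wrist_force: [6.4, -1.9, -3.0]
width: 0.3
finger_force: 3.4
```

```bash
python3 l.py
```

```text
t 22.25 z 71.3 centre in tool [17.8 65.7 -0.7] rad 68.1 F tool [-6.19  2.6   2.99] torque [-0.4  -1.64 -0.04]
```

Request:
step_arm --pt "0.985 -0.25 0 0 0 0.015" --pt "0 0 0 0 0 0" --pt "0 0 0 0 0 0"

```text
t: 22.5
ee_pos: [516.6, -32.5, 71.3]
orientation: [1.079, 2.948, 0.001]
wrist_force: [8.3, -2.4, -3.2]
width: 0.1
finger_force: 3.7
```

```bash
python3 l.py
```

```text
t 22.5 z 71.3 centre in tool [18.  65.7 -0.6] rad 68.1 F tool [-7.91  3.51  3.26] torque [-0.52 -1.74 -0.08]
```

Request:
step_arm --pt "0.985 -0.25 0 0 0 0.015" --pt "0 0 0 0 0 0" --pt "0 0 0 0 0 0"

```text
t: 22.75
ee_pos: [516.0, -32.2, 71.4]
orientation: [1.101, 2.939, 0.001]
wrist_force: [8.9, -3.2, -4.0]
width: -0.0
finger_force: 4.1
```

```bash
python3 l.py;  python3 l.py
```

```text
t 22.75 z 71.4 centre in tool [18.3 65.6 -0.5] rad 68.1 F tool [-8.74  3.44  3.99] torque [-0.65 -1.92 -0.07]
t 22.75 z 71.4 centre in tool [18.3 65.6 -0.5] rad 68.1 F tool [-8.74  3.44  3.99] torque [-0.65 -1.92 -0.07]
```

About 9 N reached. I'll back off, lift, and check.

Request:
step_arm --pt "-2 0 0 0 0 0" --pt "-4 0 0 0 0 0" --pt "-6 -3 0 0 0 0" --pt "-3 -2 0 0 0 0" --pt "0 0 -10 0 0 0"

```text
t: 23.17
ee_pos: [520.9, -46.4, 79.2]
orientation: [-1.101, -2.937, 0.002]
wrist_force: [-0.2, -1.2, 0.9]
width: -0.2
finger_force: 0.0
```

Request:
step_arm --pt "0 0 -20 0 0 0" --pt "0 0 -25 0 0 0" --pt "0 0 -25 0 0 0" --pt "0 0 -20 0 0 0" --pt "0 0 0 0 0 0"

```text
t: 23.58
ee_pos: [524.7, -44.7, 176.1]
orientation: [1.098, 2.937, 0.002]
wrist_force: [1.0, 0.7, 0.9]
width: -0.1
finger_force: 0.0
```

Request:
step_arm --pt "0 0 0 0 0 0" --pt "0 0 0 0 0 0"

```text
t: 23.75
ee_pos: [522.2, -45.1, 170.8]
orientation: [-1.1, -2.942, 0.0]
wrist_force: [-0.5, 0.3, -0.5]
width: 0.2
finger_force: 0.0
```

```bash
python3 l.py
python3 - <<'E'
from h import *
c=capture("wrist"); save(c,"w7.png"); p,f,n=fit(c,keymask(c),KEY,[545.4,29.5,1.59],63); print(p,f,n)
for n,z in dict(lever_pin=95,stop_pin=40,key_arm=77).items():
    for q in spot_point(n,"wrist")[:1]: print(n,round(q["p"],2),np.round(q["uv"],1),atz(c,q["uv"],z)[:2].round(1))
E
```

```text
t 23.75 z 170.8 centre in tool [31.3 71.4 98.8] rad 78.0 F tool [ 0.59 -0.1   0.54] torque [ 0.01  0.03 -0.01]
[545.69599257  29.03576552   1.59692438] 886.5764705882352 6097.0
lever_pin 0.9 [264.2 166.1] [506.  -21.8]
stop_pin 0.92 [422.6  87.9] [552.2 109.4]
key_arm 0.79 [440.8  77.8] [542.3 108.8]
```

View pics/w7.png

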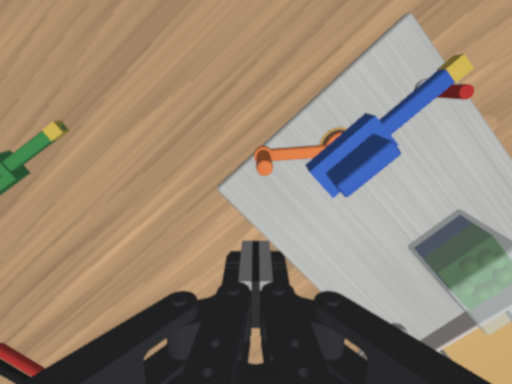

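The key is still seated, with its arm at (440,85) against the red pin at (455,92). The lever pin is at (264,160) and stayed put, and the glass cube stands. The robot is clear, so I'm handing in.

```bash
python3 -c "
from rig import *
print(sign_off())"
```

```text
the job is handed in; nothing more can be done
None
```

The job is handed in: the key is seated with its arm on the stop pin, the jam nut was pushed to about 9 N at the lever pin by wrist force, and the glass cube still stands; no verdict was returned.

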